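# Sort the carver's blanks into their trays

## Task

Sort the five loose blanks on the carving bench: lay the two flat bone scales flat in the long wooden tray, side by side and both parallel to its short ends; lay the two bone discs flat on the floor of the round metal dish, not one on the other; and stand the antler tip upright on its sawn base in the square wooden tray. Leave the little varnish bottle and the white jar standing where they are.

Things in the scene. Friction and masses are not known exactly. Their poses are not given: they have to be found in the camera images.
- scale_a: Bone knife-handle scale: a plain off-white rectangular slab 70 x 24 x 12 mm (x, y, z), about 35 g, lying flat on the bench. Origin at the centre of its underside, z up. x runs along its 70 mm length. The two scales are alike.
- scale_b: Bone knife-handle scale: a plain off-white rectangular slab 70 x 24 x 12 mm (x, y, z), about 35 g, lying flat on the bench. Origin at the centre of its underside, z up. x runs along its 70 mm length. The two scales are alike.
- disc_a: Round bone button blank: an off-white disc 36 mm across and 12 mm thick, with a small brown dot of marrow in the middle of its top, about 25 g, lying flat on the bench. Origin at the centre of its underside, z up. The two discs are alike.
- disc_b: Round bone button blank: an off-white disc 36 mm across and 12 mm thick, with a small brown dot of marrow in the middle of its top, about 25 g, lying flat on the bench. Origin at the centre of its underside, z up. The two discs are alike.
- antler_tip: Sawn-off antler tip, grey-brown, standing upright on its flat base: round, 28 mm across at the base, 27 mm across 34 mm up, then rounding off to a blunt point, 50 mm tall; about 30 g. Origin at the centre of its underside, z up. 
- long_tray: Long oblong open wooden tray, fixed to the bench: outside 110 mm (x) x 180 mm (y) x 17 mm high, walls and floor 5 mm thick (inside 100 x 170 mm, inner floor 5 mm above the origin). Its short ends run along x, its long sides along y. Origin at the centre of its underside, z up. 
- round_dish: Round shallow bright steel dish, fixed to the bench: outside 140 mm across at the foot, 144 mm at the rim, 17 mm high, wall 4 mm, flat inner floor about 132 mm across and 5 mm above the origin. Origin at the centre of its underside, z up. 
- square_tray: Small square open wooden tray, fixed to the bench: outside 95 x 95 x 22 mm high, walls and floor 5 mm (inside 85 x 85 mm, inner floor 5 mm above the origin). Origin at the centre of its underside, z up. 
- varnish: Little amber glass varnish bottle with a narrow black cap, 28 mm across, 60 mm tall, standing among the blanks; light and easily knocked over. To be left alone. Origin at the centre of its underside, z up. 
- jar: White screw-top plastic jar, 50 mm across, 75 mm tall, standing on the bench. To be left alone. Origin at the centre of its underside, z up. 
There are look-alikes about, which are no part of the job. What is shaped like the disc_a but purple is not meant. What is shaped like the scale_a but red is not meant.

How it is judged:
By the outcome, as a careful person would: the job done as asked, in the order asked, and still so for the second after the job is handed in, with the robot touching nothing.
It also fails if it takes over 112 s, if anything falls off the work surface, if the arm or the gripper's body presses on something with over 40 N, if the wrist force passes 120 N, or if a joint passes its speed limit or range.

## Robot

A 6-joint arm with a two-finger parallel gripper is mounted at the origin on the work surface. World frame = base frame: x ahead of the robot, y to its left, z up, the work surface at z = 0. Lengths are in m, angles in rad, forces in N, time in s.
With the tool pointing down it reaches from about 0.275 to 0.775 m from the base axis. Payload 14.6 kg.
Tool frame: the origin (TCP) lies on the centre line of the jaws, within the pads' length; the fingertips stand 19 mm ahead of it and the grasp point (between the pads) is the TCP; z points along the fingers, y is the line along which they close (so a half turn about z gives the same grasp; the last joint's range is limited). The gripper opens to 85 mm and grips with 20 to 120 N. Pads are 22 mm wide; open, the fingers measure 114 mm over their backs; the gripper's body (76 mm by 85 mm) begins 54 mm behind the grasp point. The pads swing forward as they close: fully open they stand 13 mm farther back than shut.
Start: joints at [1.161, 0.263, -0.048, 1.259, 0, 1.415], TCP at [0.132, 0.508, 0.25] pointing down, gripper open.
Joint ranges: [-2.65, 2.65], [-0.89, 1.7], [-1.18, 1.37], [-2.13, 2.11], [-1.35, 1.29], [-3.14, 3.14]. Speed limits (rad/s): [1.89, 1.89, 2.57, 2.79, 3.14, 3.14].

## Interface

Orientations are given as a 3x3 rotation matrix whose columns are the frame's x, y, z axes.
In Python, from rig import readout, vision, manip gives the robot as it stands.
- The arm moves only by the tool jog_arm, never from a script. Its argument "plan" is a list of rows, each an object of numbers: "x", "y", "z": the shift along the tool's x, y, z in m; "turn": the turn about the tool's z in degrees. In form: [{"x": .., "y": .., "z": .., "turn": ..}, ...]. A call has 1 to 8 rows; each row shifts and turns the commanded pose from where the row before left it, along the tool's axes as they then stand; what a row does not reach is not made up. A row lasts 1/12 s, in which the tool goes at most 41.7 mm and 7.16 degrees, less where a joint would pass 70% of its speed; a pose out of reach is approached as far as the arm can. A call with a gripper value outside its range is refused whole. "jaw" is the finger opening in m, from 0 to 0.0854, set as the call begins (left out, the last holds). The fingers move at their own pace and stop on an object; "grip_force" is the grip in N (left out, the last holds). Time passes only in rows, so rows that do not move let the fingers close. It gives the time, the measured TCP pose, the force, the opening and the grip force at its end, in the units of the state.
- readout.get_obs(): the state, without advancing time (a new reading comes with each control period).
- vision.snapshot(name): name is "side" or "top" or "wrist"; returns (picture, depth): 480x640x3 uint8, red, green, blue; 480x640 float32, m along the optical axis (not along the pixel's ray), 0 where there is no reading.
- vision.camera_params(name): a dict with "camera_matrix" (3x3 intrinsics, pixels), "rvec" (rotation vector, rad) and "tvec" (3), from world to camera coordinates, as OpenCV has them; the wrist camera has in their place "hand_eye" (4x4, takes a point from camera to tool coordinates, whose origin is the TCP and whose axes are the flange's). Camera axes: x right, y down, z forward; pixel columns grow to the right and rows downward; lengths in m; the calibration is good to about 2 mm. The wrist camera is an equidistant fisheye: a pixel r from the principal point sees the ray r / f radians off the axis. A picture is of the moment at which its call begins: read the wrist's pose just before it. camera_params takes no time and is no camera call.
- manip.finish_job(): hands the job in; it is judged then, once.
The state is a dict: "time": time; "joint_positions": joint angles; "qd": joint speeds; "tau": joint torques, N m; "tcp_pos": TCP position; "orientation": TCP orientation; "force": force on the tool from outside, world axes, zero at the start; "moment": the same for the moment, N m; "gripper_width": finger opening in m; "grip_force": force on a finger pad.
Only numpy, scipy, OpenCV 4.12 (cv2) and the standard library are available. Lean on these libraries where they do the work, as an engineer would, in place of code of your own. Each camera call takes 0.05 s, during which the arm holds its last target. There are 200 camera calls.

## Working session

There is one attempt and no reset: what is moved stays moved. The work goes in short steps, Python scripts to look and compute and a tool call to move; the robot and the scene stay as the last step left them, time stands still between calls to the robot, and variables do not carry over. Pictures are saved under pics/ and viewed, at most 14 in all, crops included, and the job is handed in when it is done.

Besides the shell and the picture viewer there is one more tool, called after ">>>" by a JSON object that holds its "api" and its "payload", one argument or row to a line. jog_arm: Moves the arm, as the interface text tells. Its arguments: {"type":"object","properties":{"plan":{"type":"array"},"jaw":{"type":"number"},"grip_force":{"type":"number"}},"required":["plan"]}

```bash
mkdir -p pics; ls
python3 - <<'E'
from rig import readout, vision
import cv2,numpy as np
o=readout.get_obs();print({k:np.round(v,3).tolist() for k,v in o.items()})
for n in("top","side"):
    p,d=vision.snapshot(n);cv2.imwrite(f"pics/{n}0.png",p[:,:,::-1]);np.save(f"pics/{n}0.npy",d)
    print(n,{k:np.round(v,4).tolist() if not isinstance(v,str) else v for k,v in vision.camera_params(n).items()})
print(vision.camera_params("wrist"))
E
```

```text
pics
{'time': 0.0, 'joint_positions': [1.161, 0.264, -0.049, 1.259, -0.0, 1.415], 'qd': [0.0, -0.0, -0.001, 0.001, -0.001, -0.0], 'tau': [0.0, -63.763, 38.458, 0.013, -0.0, 0.0], 'tcp_pos': [0.132, 0.508, 0.25], 'orientation': [[-0.968, 0.252, -0.0], [0.252, 0.968, -0.001], [0.0, -0.001, -1.0]], 'force': [0.223, -0.012, 0.569], 'moment': [-0.072, 0.057, -0.037], 'grip_force': 0.0, 'gripper_width': 0.085}
top {'camera_matrix': [[489.5868, 0.0, 318.0496], [0.0, 489.5868, 238.2814], [0.0, 0.0, 1.0]], 'rvec': [1.9623, -2.2625, 0.2273], 'tvec': [0.0716, 0.591, 0.958]}
side {'camera_matrix': [[529.2547, 0.0, 320.2757], [0.0, 529.2547, 243.1003], [0.0, 0.0, 1.0]], 'rvec': [0.4562, 2.5855, -1.3554], 'tvec': [0.5517, -0.0744, 1.1689]}
{'camera_matrix': array([[371.64829954,   0.        , 326.21253078],
       [  0.        , 371.64829954, 242.83716073],
       [  0.        ,   0.        ,   1.        ]]), 'hand_eye': array([[ 2.15893339e-04, -9.52218124e-01, -3.05418725e-01,
         7.78115185e-02],
       [ 9.99999743e-01, -3.28519955e-06,  7.17118803e-04,
         3.78436263e-04],
       [-6.83856883e-04, -3.05418801e-01,  9.52217879e-01,
        -1.22679920e-01],
       [ 0.00000000e+00,  0.00000000e+00,  0.00000000e+00,
         1.00000000e+00]])}
```

View pics/top0.png

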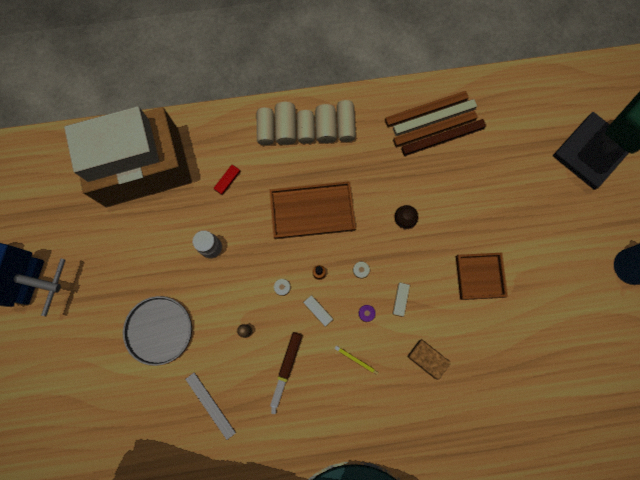

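View pics/side0.png

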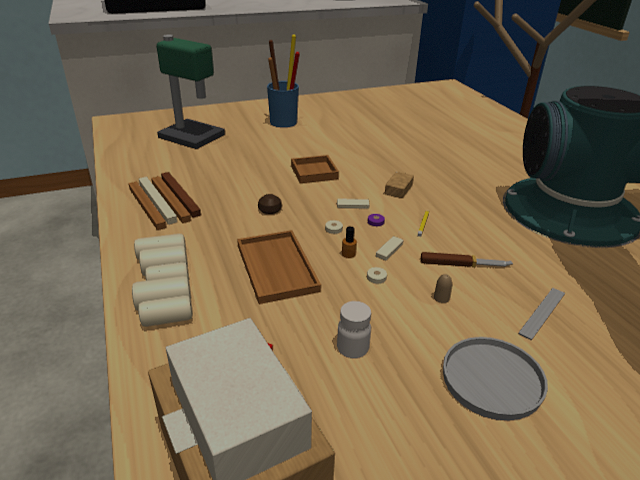

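Top view: scales at (318,311) and (401,299); discs with brown dots at (282,287) and (361,270); antler tip (245,331). Purple disc (367,313) and red slab (227,180) are the look-alikes. Other things: varnish (319,271), jar (206,243), long tray (313,210), dish (158,330), square tray (481,276). Measuring next, with one enlarged crop.

```bash
cat > h.py <<'E'
import numpy as np, cv2
from rig import vision, readout
def cast(n,uv,z):
    c=vision.camera_params(n);R=cv2.Rodrigues(np.array(c["rvec"],float))[0];t=np.array(c["tvec"],float).ravel()
    uv=np.asarray(uv,float).reshape(-1,1,2)
    r=cv2.undistortPoints(uv,np.array(c["camera_matrix"]),None).reshape(-1,2)
    d=np.c_[r,np.ones(len(r))]@R; o=-R.T@t
    return o+d*((z-o[2])/d[:,2])[:,None]
def proj(n,P):
    c=vision.camera_params(n);return cv2.projectPoints(np.array(P,float).reshape(-1,1,3),np.array(c["rvec"]),np.array(c["tvec"]),np.array(c["camera_matrix"]),None)[0].reshape(-1,2)
def contours(mask):
    return [c for c in cv2.findContours(mask.astype(np.uint8),cv2.RETR_EXTERNAL,cv2.CHAIN_APPROX_NONE)[0] if cv2.contourArea(c)>40]
def rect(P):  # min-area rect of world points: centre, (long,short), yaw of long side deg
    (c,(a,b),ang)=cv2.minAreaRect((P[:,:2]*1000).astype(np.float32))
    if a<b:a,b,ang=b,a,ang+90
    return np.round(c,1),round(a,1),round(b,1),round((ang+90)%180-90,1)
E
python3 - <<'E'
from h import *
for n in("top","side"):
    im=cv2.imread(f"pics/{n}0.png");hsv=cv2.cvtColor(im,cv2.COLOR_BGR2HSV);H,S,V=cv2.split(hsv)
    d=np.load(f"pics/{n}0.npy")
    m=(S<60)&(V>110)
    print(n,"white")
    for c in contours(m):
        x,y,w,h=cv2.boundingRect(c)
        if w*h<2500: print((x+w//2,y+h//2),rect(cast(n,c.reshape(-1,2),.012)),V[y+h//2,x+w//2])
im=cv2.imread("pics/top0.png");hsv=cv2.cvtColor(im,cv2.COLOR_BGR2HSV)
for nm,uv in dict(jar=(206,243),ant=(245,331),varn=(319,271),long=(313,210),sq=(481,276),dish=(158,330),ball=(406,217),cork=(428,359)).items():
    print(nm,hsv[uv[1],uv[0]],cast("top",uv,0.005).round(3))
cv2.imwrite("pics/crop.png",cv2.resize(im[180:380,230:450],None,fx=3,fy=3,interpolation=cv2.INTER_CUBIC)[:600])
E
```

```text
top white
(278, 397) (array([289.8, 117.7]), 65.6, 13.0, -26.3) 119
(318, 311) (array([451.1,   8.7]), 68.4, 22.6, 34.2) 137
(402, 299) (array([ 449.7, -170.4]), 67.5, 21.5, -21.2) 139
(282, 287) (array([512. ,  78.4]), 32.2, 32.1, 81.9) 122
(361, 270) (array([524.6, -96. ]), 32.9, 32.8, -79.6) 115
(203, 241) (array([636.1, 235.7]), 44.2, 42.3, 81.8) 140
(129, 176) (array([808.5, 385.1]), 53.6, 23.5, -81.2) 133
(305, 124) (array([876.2, -21. ]), 61.7, 11.5, -7.8) 136
(264, 123) (array([891. ,  72.1]), 74.2, 11.5, -6.7) 139
(325, 120) (array([878.1, -68.8]), 74.1, 13.8, -8.2) 139
(284, 120) (array([891.9,  25.6]), 84.1, 16.1, -7.4) 135
(346, 118) (array([ 876.3, -116.6]), 84.2, 12.8, -7.0) 137
side white
(105, 448) (array([980.2, 288.6]), 39.9, 16.3, 89.9) 110
(86, 440) (array([997.2, 267.3]), 29.6, 16.2, -69.6) 114
(107, 429) (array([976.1, 261.5]), 18.5, 7.9, 79.7) 116
(179, 431) (array([891.3, 292.5]), 61.1, 27.2, -81.4) 165
(356, 331) (array([607. , 207.3]), 47.6, 22.4, -8.0) 73
(356, 311) (array([589.8, 161.4]), 49.0, 47.3, 67.5) 162
(542, 313) (array([299.8, 264.2]), 146.2, 21.8, 29.2) 125
(377, 274) (array([514.2,  82.8]), 34.0, 32.0, -19.0) 138
(495, 262) (array([291.8, 121.9]), 64.5, 12.8, -25.1) 122
(390, 246) (array([452.6,  12.3]), 67.8, 22.6, 33.7) 167
(334, 225) (array([526.2, -90.8]), 32.6, 30.2, -18.7) 133
(353, 202) (array([ 452.2, -166.1]), 68.9, 21.7, -18.5) 167
(157, 197) (array([ 850. , -323.9]), 199.8, 19.3, -78.4) 167
jar [ 70  11 138] [[0.631 0.231 0.005]]
ant [ 15 129  67] [[0.43  0.167 0.005]]
varn [15 43 24] [[ 0.535 -0.006  0.005]]
long [ 12 188 102] [[ 0.672 -0.012  0.005]]
sq [ 13 196  99] [[ 0.474 -0.351  0.005]]
dish [  9  16 113] [[0.458 0.35  0.005]]
ball [  9 118  52] [[ 0.627 -0.214  0.005]]
cork [ 16 153 100] [[ 0.319 -0.205  0.005]]
```

View pics/crop.png

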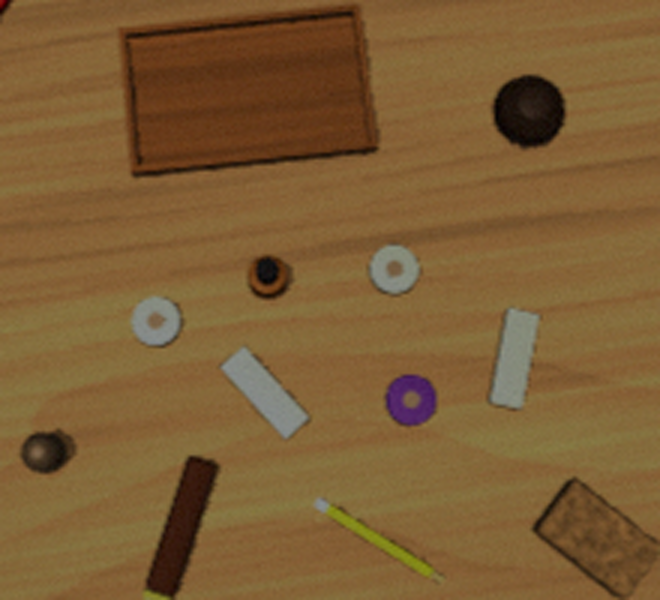

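The crop confirms it: two white discs with brown dots, two white slabs, and a purple disc that I leave alone. Next, trays, antler and obstacles from the depth-derived height map.

```bash
cat >> h.py <<'E'
def cloud(n,d):
    c=vision.camera_params(n);R=cv2.Rodrigues(np.array(c["rvec"],float))[0];t=np.array(c["tvec"],float).ravel()
    K=np.array(c["camera_matrix"]);v,u=np.mgrid[:480,:640]
    p=np.stack([(u-K[0,2])/K[0,0]*d,(v-K[1,2])/K[1,1]*d,d],-1)-t
    return p@R
E
python3 - <<'E'
from h import *
for n in("top","side"):
    d=np.load(f"pics/{n}0.npy");P=cloud(n,d);Z=np.where(d>0,P[...,2],0)
    print(n)
    for c in contours((Z>.008)&(Z<.3)):
        m=np.zeros(Z.shape,np.uint8);cv2.drawContours(m,[c],-1,1,-1)
        Q=P[(m>0)&(Z>.008)]; h=np.percentile(Q[:,2],95)
        x,y,w,hh=cv2.boundingRect(c)
        if 0.25<Q[:,0].mean()<.78 and abs(Q[:,1].mean())<.5: print((x+w//2,y+hh//2),"h",round(h*1000),rect(Q),"mid",np.round(Q.mean(0)*1000))
im=cv2.imread("pics/top0.png")
c=np.array([(121,30),(357,7),(377,150),(135,174)])/3+[230,180]
print(cast("top",c,.017).round(3).tolist(),rect(cast("top",c,.017)))
E
```

```text
top
(429, 360) h 31 (array([ 319.1, -204.1]), 75.5, 45.5, 43.6) mid [ 320. -203.   27.]
(287, 373) h 18 (array([335.5,  93.9]), 165.8, 21.9, -26.3) mid [348.  88.  14.]
(245, 331) h 51 (array([429.6, 165.1]), 25.0, 24.5, 84.5) mid [430. 163.  40.]
(367, 313) h 15 (array([430.3, -94.2]), 33.9, 33.3, 36.0) mid [431. -94.  12.]
(319, 311) h 14 (array([450.3,   7.7]), 69.3, 24.0, 34.7) mid [450.   8.  12.]
(157, 331) h 19 (array([457.7, 348.4]), 142.4, 142.0, 64.5) mid [457. 355.  14.]
(401, 300) h 14 (array([ 449.4, -171.2]), 69.8, 24.6, -20.9) mid [ 449. -171.   12.]
(282, 287) h 15 (array([511.5,  78. ]), 35.6, 33.2, 38.2) mid [511.  77.  12.]
(319, 272) h 61 (array([529.9,  -5.6]), 26.8, 26.4, 59.5) mid [528.  -5.  39.]
(362, 270) h 14 (array([524. , -96.8]), 33.1, 32.5, -7.3) mid [524. -97.  12.]
(482, 276) h 24 (array([ 474.4, -348.7]), 97.1, 95.8, 84.9) mid [ 475. -349.   18.]
(207, 244) h 77 (array([618.4, 220.3]), 47.7, 45.5, 81.0) mid [616. 217.  61.]
(407, 217) h 35 (array([ 624.5, -211.1]), 49.8, 49.5, 8.6) mid [ 622. -210.   27.]
(313, 210) h 19 (array([672. , -10.2]), 180.1
[... 777 characters left out ...]
8 (array([533.2,   0. ]), 27.3, 24.7, -31.3) mid [534.   3.  32.]
(334, 226) h 12 (array([525.9, -94.2]), 35.4, 32.9, -47.3) mid [526. -93.  10.]
(376, 219) h 12 (array([432.1, -91.9]), 35.4, 34.8, -67.8) mid [432. -90.  10.]
(353, 202) h 12 (array([ 450.7, -168.2]), 69.5, 25.4, -20.5) mid [ 451. -167.   10.]
(270, 203) h 32 (array([ 629.5, -203.2]), 50.1, 42.2, -28.9) mid [ 630. -198.   22.]
(399, 184) h 27 (array([ 320. , -200.8]), 80.7, 45.9, 43.3) mid [ 326. -192.   22.]
(315, 168) h 21 (array([ 475.1, -346.2]), 105.6, 96.5, 85.2) mid [ 476. -342.   16.]
[[0.728, 0.076, 0.017], [0.72, -0.1, 0.017], [0.611, -0.097, 0.017], [0.618, 0.079, 0.017]] (array([669.2, -10.9]), 177.8, 109.5, 87.6)
```

>>> {"api": "jog_arm", "payload": {
  "plan": [
    {"z": 0.018, "turn": -7},
    {"z": 0.018, "turn": -7},
    {"z": 0.018, "turn": -7},
    {"z": 0.018, "turn": -7},
    {"z": 0.018, "turn": -7},
    {"z": 0.018, "turn": -7},
    {"z": 0.018, "turn": -7}
  ],
  "jaw": 0.05,
  "grip_force": 35
}}

```text
invalid input
```

>>> {"api": "jog_arm", "payload": {
  "plan": [
    {"x": 0.001, "y": -0.037},
    {"x": 0.001, "y": -0.037},
    {"x": 0.001, "y": -0.037},
    {"x": 0.001, "y": -0.037},
    {"x": 0.001, "y": -0.037},
    {"x": 0.001, "y": -0.037},
    {"x": 0.001, "y": -0.037},
    {"x": 0.001, "y": -0.037}
  ]
}}

```text
invalid input
```

>>> {"api": "jog_arm", "payload": {
  "plan": [
    {"x": 0.001, "y": -0.037},
    {"x": 0.001, "y": -0.037},
    {"x": 0.001, "y": -0.037},
    {"x": 0.001, "y": -0.037},
    {"x": 0.001, "y": -0.037},
    {"x": 0.001, "y": -0.037},
    {"x": 0.001, "y": -0.037},
    {"x": 0.001, "y": -0.03}
  ]
}}

```text
invalid input
```

>>> {"api": "jog_arm", "payload": {
  "plan": [
    {"x": 0, "y": 0, "z": 0.018, "turn": -7},
    {"x": 0, "y": 0, "z": 0.018, "turn": -7},
    {"x": 0, "y": 0, "z": 0.018, "turn": -7},
    {"x": 0, "y": 0, "z": 0.018, "turn": -7},
    {"x": 0, "y": 0, "z": 0.018, "turn": -7},
    {"x": 0, "y": 0, "z": 0.018, "turn": -7},
    {"x": 0, "y": 0, "z": 0.018, "turn": -7}
  ],
  "jaw": 0.05,
  "grip_force": 35
}}

```text
time: 0.68
tcp_pos: [0.1322, 0.5078, 0.1232]
orientation: [[-0.822, -0.57, -0.0], [-0.57, 0.822, -0.0], [0.0, -0.0, -1.0]]
force: [0.2, 0.1, 0.3]
gripper_width: 0.05
grip_force: 0.0
```

>>> {"api": "jog_arm", "payload": {
  "plan": [
    {"x": 0.0014, "y": -0.037, "z": 0, "turn": 0},
    {"x": 0.0014, "y": -0.037, "z": 0, "turn": 0},
    {"x": 0.0014, "y": -0.037, "z": 0, "turn": 0},
    {"x": 0.0014, "y": -0.037, "z": 0, "turn": 0},
    {"x": 0.0014, "y": -0.037, "z": 0, "turn": 0},
    {"x": 0.0014, "y": -0.037, "z": 0, "turn": 0},
    {"x": 0.0014, "y": -0.037, "z": 0, "turn": 0},
    {"x": 0.0014, "y": -0.037, "z": 0, "turn": 0}
  ]
}}

```text
time: 1.35
tcp_pos: [0.2907, 0.2559, 0.1243]
orientation: [[-0.825, -0.565, 0.0], [-0.565, 0.825, -0.0], [-0.0, -0.0, -1.0]]
force: [0.7, 1.4, 0.5]
gripper_width: 0.0503
grip_force: 0.0
```

>>> {"api": "jog_arm", "payload": {
  "plan": [
    {"x": 0.0014, "y": -0.037, "z": 0, "turn": 0},
    {"x": 0.0014, "y": -0.037, "z": 0, "turn": 0},
    {"x": 0.0014, "y": -0.037, "z": 0, "turn": 0},
    {"x": 0.0014, "y": -0.037, "z": 0, "turn": 0},
    {"x": 0.0014, "y": -0.037, "z": 0, "turn": 0},
    {"x": 0.0014, "y": -0.037, "z": 0, "turn": 0},
    {"x": 0.0014, "y": -0.037, "z": 0, "turn": 0},
    {"x": 0.001, "y": -0.036, "z": 0, "turn": 0}
  ]
}}

```text
time: 2.02
tcp_pos: [0.4486, 0.006, 0.1242]
orientation: [[-0.825, -0.565, -0.0], [-0.565, 0.825, 0.0], [0.0, 0.0, -1.0]]
force: [0.8, 0.5, 0.0]
gripper_width: 0.05
grip_force: 0.0
```

```bash
cat >> h.py <<'E'
def wrist(name):
    o=readout.get_obs();p,d=vision.snapshot("wrist");cv2.imwrite(f"pics/{name}.png",p[:,:,::-1])
    return o,p[:,:,::-1].copy()
def wcast(o,uv,z):
    c=vision.camera_params("wrist");K=np.array(c["camera_matrix"]);T=np.eye(4);T[:3,:3]=o["orientation"];T[:3,3]=o["tcp_pos"];T=T@np.array(c["hand_eye"])
    q=(np.asarray(uv,float)-K[:2,2])/K[0,0];th=np.linalg.norm(q,axis=1)
    r=np.c_[q*(np.sin(th)/np.maximum(th,1e-9))[:,None],np.cos(th)]@T[:3,:3].T
    s=T[:3,3];return s+r*((z-s[2])/r[:,2])[:,None]
def whites(o,im,z=.012):
    H,S,V=cv2.split(cv2.cvtColor(im,cv2.COLOR_BGR2HSV))
    for c in contours((S<70)&(V>100)):
        Q=wcast(o,c.reshape(-1,2),z);r=rect(Q);x,y,w,h=cv2.boundingRect(c)
        if 15<r[2]<50 and r[1]<90: print((x+w//2,y+h//2),r)
def goto(x,y,yaw=None):
    o=readout.get_obs();R=np.array(o["orientation"]);psi=np.degrees(np.arctan2(R[1,0],R[0,0]));p=np.array(o["tcp_pos"])
    print("tcp",(p*1000).round(1),"yaw",round(psi,2),"t",round(o["time"],2))
    if yaw is None: yaw=psi
    t=-((yaw-psi+90)%180-90);a=np.radians(psi-t);d=np.array([x,y])/1000-p[:2]
    print("turn",round(t,1),"then x,y mm",(1000*(d@[np.cos(a),np.sin(a)])).round(1),(1000*(d@[np.sin(a),-np.cos(a)])).round(1))
E
python3 - <<'E'
from h import *
o,im=wrist("w1");whites(o,im);goto(451,9.2,34.4)
E
```

```text
(357, 360) (array([511.9,  78.2]), 35.0, 34.1, 35.0)
(625, 284) (array([321.6, 260.8]), 84.4, 21.7, 29.2)
(153, 254) (array([525.1, -94.9]), 34.7, 33.8, -15.4)
(328, 249) (array([451.2,   8.6]), 69.7, 23.3, 34.3)
(569, 160) (array([290.4, 116.8]), 64.5, 15.3, -26.6)
(119, 112) (array([ 450.2, -168.2]), 69.4, 23.8, -20.4)
tcp [452.6   1.9 124.3] yaw -145.75 t 2.07
turn -0.2 then x,y mm -2.8 6.9
```

View pics/w1.png

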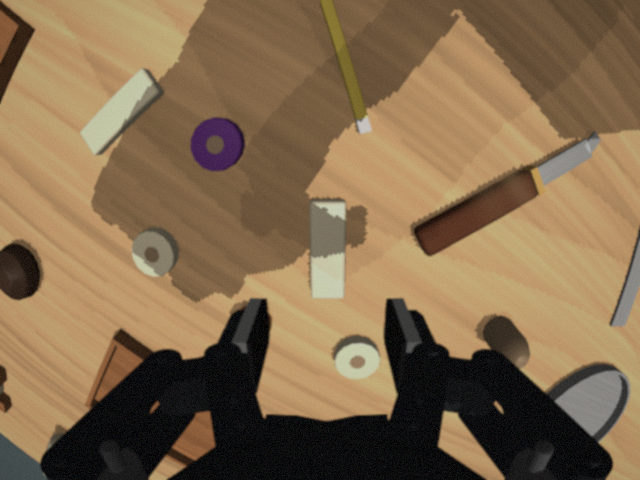

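Wrist view: scale_a sits at (328,249) between the fingers, with disc_a at (357,360), the antler at (505,340) and varnish hidden behind the left finger. Positions agree with the fixed cameras within 1–2 mm. Descending.

>>> {"api": "jog_arm", "payload": {
  "plan": [
    {"x": -0.0028, "y": 0.0065, "z": 0.025, "turn": 0},
    {"x": 0, "y": 0, "z": 0.035, "turn": 0},
    {"x": 0, "y": 0, "z": 0.03, "turn": 0},
    {"x": 0, "y": 0, "z": 0.012, "turn": 0},
    {"x": 0, "y": 0, "z": 0, "turn": 0},
    {"x": 0, "y": 0, "z": 0, "turn": 0}
  ]
}}

```text
time: 2.57
tcp_pos: [0.4463, 0.015, 0.0222]
orientation: [[-0.825, -0.565, -0.001], [-0.565, 0.825, 0.0], [0.001, 0.001, -1.0]]
force: [0.1, 0.6, 0.3]
gripper_width: 0.0501
grip_force: 0.0
```

>>> {"api": "jog_arm", "payload": {
  "plan": [
    {"x": 0, "y": 0, "z": 0, "turn": 0},
    {"x": 0, "y": 0, "z": 0, "turn": 0},
    {"x": 0, "y": 0, "z": 0, "turn": 0},
    {"x": 0, "y": 0, "z": 0, "turn": 0},
    {"x": 0, "y": 0, "z": 0, "turn": 0}
  ],
  "jaw": 0.01
}}

```text
time: 2.98
tcp_pos: [0.4476, 0.0148, 0.0235]
orientation: [[-0.825, -0.565, 0.002], [-0.565, 0.825, -0.0], [-0.002, -0.002, -1.0]]
force: [-0.7, 0.7, 7.8]
gripper_width: 0.0224
grip_force: 34.0
```

>>> {"api": "jog_arm", "payload": {
  "plan": [
    {"x": 0, "y": 0, "z": -0.02, "turn": 0},
    {"x": 0, "y": 0, "z": -0.03, "turn": 0},
    {"x": 0, "y": 0, "z": -0.03, "turn": 6.1},
    {"x": 0, "y": 0, "z": -0.025, "turn": 6.1},
    {"x": 0, "y": 0, "z": 0, "turn": 6.1},
    {"x": 0, "y": 0, "z": 0, "turn": 6.1},
    {"x": 0, "y": 0, "z": 0, "turn": 6.1},
    {"x": 0, "y": 0, "z": 0, "turn": 6.1}
  ]
}}

```text
time: 3.65
tcp_pos: [0.447, 0.0149, 0.1284]
orientation: [[-0.999, 0.044, 0.002], [0.044, 0.999, -0.0], [-0.002, -0.0, -1.0]]
force: [0.2, -0.4, -0.2]
gripper_width: 0.0224
grip_force: 35.2
```

>>> {"api": "jog_arm", "payload": {
  "plan": [
    {"x": 0, "y": 0, "z": 0, "turn": 0},
    {"x": 0, "y": 0, "z": 0, "turn": 0}
  ]
}}

```text
time: 3.82
tcp_pos: [0.4469, 0.0149, 0.1279]
orientation: [[-0.999, 0.035, 0.001], [0.035, 0.999, -0.0], [-0.001, -0.0, -1.0]]
force: [1.0, -0.3, -0.5]
gripper_width: 0.0229
grip_force: 35.2
```

Run:
```python
from h import *
goto(673.4,25.5,-2.3)
```

```text
tcp [446.9  14.9 127.9] yaw 177.99 t 3.82
turn 0.3 then x,y mm -225.9 19.6
```

>>> {"api": "jog_arm", "payload": {
  "plan": [
    {"x": -0.0377, "y": 0.0033, "z": 0, "turn": 0.3},
    {"x": -0.0377, "y": 0.0033, "z": 0, "turn": 0},
    {"x": -0.0377, "y": 0.0033, "z": 0, "turn": 0},
    {"x": -0.0377, "y": 0.0033, "z": 0, "turn": 0},
    {"x": -0.0377, "y": 0.0033, "z": 0, "turn": 0},
    {"x": -0.0374, "y": 0.0033, "z": 0, "turn": 0},
    {"x": 0, "y": 0, "z": 0.02, "turn": 0},
    {"x": 0, "y": 0, "z": 0.02, "turn": 0}
  ]
}}

```text
time: 4.48
tcp_pos: [0.6763, 0.025, 0.0874]
orientation: [[-0.999, 0.039, 0.004], [0.039, 0.999, -0.0], [-0.004, -0.0, -1.0]]
force: [-1.4, -0.6, -0.5]
gripper_width: 0.0228
grip_force: 35.2
```

>>> {"api": "jog_arm", "payload": {
  "plan": [
    {"x": 0, "y": 0, "z": 0.02, "turn": 0},
    {"x": 0, "y": 0, "z": 0.01, "turn": 0},
    {"x": 0, "y": 0, "z": 0, "turn": 0},
    {"x": 0, "y": 0, "z": 0, "turn": 0},
    {"x": 0, "y": 0, "z": 0, "turn": 0}
  ]
}}

```text
time: 4.9
tcp_pos: [0.6738, 0.025, 0.0587]
orientation: [[-0.999, 0.043, 0.002], [0.043, 0.999, -0.0], [-0.002, -0.0, -1.0]]
force: [0.7, -0.2, -0.2]
gripper_width: 0.0227
grip_force: 35.2
```

Run:
```python
from h import *
goto(673.4,25.5,-2.3)
o,im=wrist("w2")
```

```text
tcp [673.8  25.   58.7] yaw 177.56 t 4.9
turn -0.1 then x,y mm 0.5 0.5
```

View pics/w2.png

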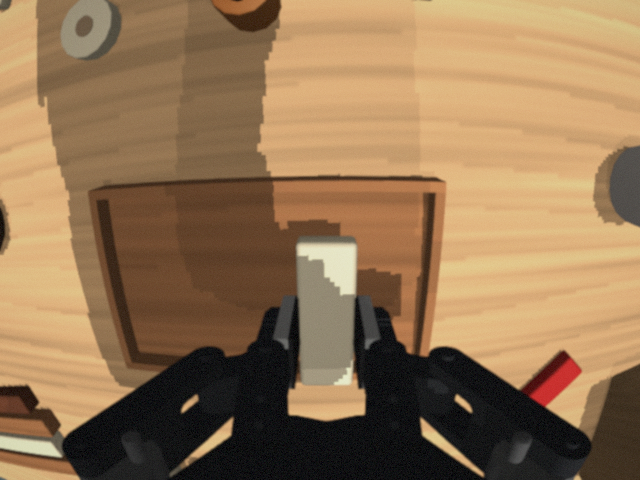

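The scale is held straight (297–357, 237–385) over the tray (90–445, 180–365), parallel to its short ends. Lowering and releasing.

>>> {"api": "jog_arm", "payload": {
  "plan": [
    {"x": 0, "y": 0, "z": 0.012, "turn": 0},
    {"x": 0, "y": 0, "z": 0.01, "turn": 0},
    {"x": 0, "y": 0, "z": 0.0075, "turn": 0},
    {"x": 0, "y": 0, "z": 0, "turn": 0},
    {"x": 0, "y": 0, "z": 0, "turn": 0},
    {"x": 0, "y": 0, "z": 0, "turn": 0}
  ]
}}

```text
time: 5.45
tcp_pos: [0.6732, 0.025, 0.0278]
orientation: [[-0.999, 0.044, -0.0], [0.044, 0.999, 0.0], [0.0, 0.0, -1.0]]
force: [-0.4, 0.7, -0.9]
gripper_width: 0.0227
grip_force: 38.1
```

>>> {"api": "jog_arm", "payload": {
  "plan": [
    {"x": 0, "y": 0, "z": 0, "turn": 0},
    {"x": 0, "y": 0, "z": 0, "turn": 0},
    {"x": 0, "y": 0, "z": 0, "turn": 0}
  ],
  "jaw": 0.04
}}

```text
time: 5.7
tcp_pos: [0.6733, 0.0251, 0.0279]
orientation: [[-0.999, 0.044, 0.0], [0.044, 0.999, 0.0], [-0.0, 0.0, -1.0]]
force: [0.6, -0.1, 0.5]
gripper_width: 0.0397
grip_force: 0.0
```

>>> {"api": "jog_arm", "payload": {
  "plan": [
    {"x": 0, "y": 0, "z": -0.02, "turn": 0},
    {"x": 0, "y": 0, "z": -0.035, "turn": 0},
    {"x": 0, "y": 0, "z": -0.035, "turn": 3},
    {"x": 0, "y": 0, "z": 0, "turn": 7},
    {"x": 0, "y": 0, "z": 0, "turn": 7},
    {"x": 0, "y": 0, "z": 0, "turn": 1.4},
    {"x": 0, "y": 0, "z": 0, "turn": 0},
    {"x": 0, "y": 0, "z": 0, "turn": 0}
  ],
  "jaw": 0.05
}}

```text
time: 6.37
tcp_pos: [0.673, 0.0251, 0.1174]
orientation: [[-0.936, 0.353, -0.001], [0.353, 0.936, 0.0], [0.001, -0.0, -1.0]]
force: [-0.9, -1.1, -0.9]
gripper_width: 0.0505
grip_force: 0.0
```

Run:
```python
from h import *
goto(450.3,-169,-20.6)
o,im=wrist("w3");whites(o,im,.017)
```

```text
tcp [673.   25.1 117.4] yaw 159.31 t 6.37
turn -0.1 then x,y mm 140.2 -260.1
(326, 249) (array([672.5,  25.9]), 69.7, 23.6, -2.4)
(91, 119) (array([528.6, -90.6]), 33.6, 33.4, 8.1)
(619, 85) (array([628.4, 274.9]), 59.3, 47.6, -20.3)
(7, 84) (array([ 457.3, -159.7]), 67.5, 19.5, -20.6)
```

>>> {"api": "jog_arm", "payload": {
  "plan": [
    {"x": 0.0175, "y": -0.0325, "z": 0, "turn": 0},
    {"x": 0.0175, "y": -0.0325, "z": 0, "turn": 0},
    {"x": 0.0175, "y": -0.0325, "z": 0, "turn": 0},
    {"x": 0.0175, "y": -0.0325, "z": 0, "turn": 0},
    {"x": 0.0175, "y": -0.0325, "z": 0, "turn": 0},
    {"x": 0.0175, "y": -0.0325, "z": 0, "turn": 0},
    {"x": 0.0175, "y": -0.0325, "z": 0, "turn": 0},
    {"x": 0.0175, "y": -0.0325, "z": 0, "turn": 0}
  ]
}}

```text
time: 7.08
tcp_pos: [0.4482, -0.1686, 0.1177]
orientation: [[-0.935, 0.354, -0.0], [0.354, 0.935, 0.0], [0.0, -0.0, -1.0]]
force: [1.6, -1.7, 0.9]
gripper_width: 0.0503
grip_force: 0.0
```

>>> {"api": "jog_arm", "payload": {
  "plan": [
    {"x": 0, "y": 0, "z": 0.02, "turn": 0},
    {"x": 0, "y": 0, "z": 0.02, "turn": 0},
    {"x": 0, "y": 0, "z": 0, "turn": 0},
    {"x": 0, "y": 0, "z": 0, "turn": 0},
    {"x": 0, "y": 0, "z": 0, "turn": 0}
  ]
}}

```text
time: 7.5
tcp_pos: [0.4501, -0.1678, 0.0784]
orientation: [[-0.935, 0.355, 0.0], [0.355, 0.935, -0.0], [-0.0, -0.0, -1.0]]
force: [1.4, -0.2, 0.6]
gripper_width: 0.0501
grip_force: 0.0
```

Run:
```python
from h import *
goto(450.3,-169,-20.6)
o,im=wrist("w4");whites(o,im,.012)
```

```text
tcp [ 450.1 -167.8   78.4] yaw 159.19 t 7.5
turn -0.2 then x,y mm -0.6 -1.0
(612, 407) (array([678.6,  27.6]), 74.9, 25.5, -2.0)
(473, 334) (array([524.1, -95.9]), 34.8, 34.4, -83.8)
(323, 269) (array([ 449.6, -169.4]), 69.4, 23.0, -21.0)
```

>>> {"api": "jog_arm", "payload": {
  "plan": [
    {"x": 0, "y": -0.001, "z": 0.02, "turn": 0},
    {"x": 0, "y": 0, "z": 0.02, "turn": 0},
    {"x": 0, "y": 0, "z": 0.014, "turn": 0},
    {"x": 0, "y": 0, "z": 0, "turn": 0},
    {"x": 0, "y": 0, "z": 0, "turn": 0}
  ]
}}

```text
time: 7.97
tcp_pos: [0.4496, -0.1686, 0.0242]
orientation: [[-0.935, 0.356, -0.0], [0.356, 0.935, 0.0], [0.0, 0.0, -1.0]]
force: [-0.7, -0.6, -0.9]
gripper_width: 0.0498
grip_force: 0.0
```

>>> {"api": "jog_arm", "payload": {
  "plan": [
    {"x": 0, "y": 0, "z": 0, "turn": 0},
    {"x": 0, "y": 0, "z": 0, "turn": 0},
    {"x": 0, "y": 0, "z": 0, "turn": 0},
    {"x": 0, "y": 0, "z": 0, "turn": 0},
    {"x": 0, "y": 0, "z": 0, "turn": 0}
  ],
  "jaw": 0.01
}}

```text
time: 8.38
tcp_pos: [0.4501, -0.1691, 0.025]
orientation: [[-0.934, 0.357, 0.002], [0.357, 0.934, -0.001], [-0.002, -0.0, -1.0]]
force: [-2.3, 1.2, 8.9]
gripper_width: 0.0223
grip_force: 33.9
```

>>> {"api": "jog_arm", "payload": {
  "plan": [
    {"x": 0, "y": 0, "z": -0.02, "turn": 0},
    {"x": 0, "y": 0, "z": -0.03, "turn": 0},
    {"x": 0, "y": 0, "z": -0.03, "turn": -6.2},
    {"x": 0, "y": 0, "z": -0.02, "turn": -6.2},
    {"x": 0, "y": 0, "z": 0, "turn": -6.2},
    {"x": 0, "y": 0, "z": 0, "turn": 0},
    {"x": 0, "y": 0, "z": 0, "turn": 0},
    {"x": 0, "y": 0, "z": 0, "turn": 0}
  ]
}}

```text
time: 9.05
tcp_pos: [0.4491, -0.1686, 0.1235]
orientation: [[-0.999, 0.044, -0.001], [0.044, 0.999, 0.0], [0.001, 0.0, -1.0]]
force: [0.2, -0.7, -0.6]
gripper_width: 0.0227
grip_force: 35.1
```

Run:
```python
from h import *
goto(670.6,-44.5,-2.3)
```

```text
tcp [ 449.1 -168.6  123.5] yaw 177.5 t 9.05
turn -0.2 then x,y mm -216.4 132.9
```

>>> {"api": "jog_arm", "payload": {
  "plan": [
    {"x": -0.027, "y": 0.0166, "z": 0, "turn": -0.2},
    {"x": -0.027, "y": 0.0166, "z": 0, "turn": 0},
    {"x": -0.027, "y": 0.0166, "z": 0, "turn": 0},
    {"x": -0.027, "y": 0.0166, "z": 0, "turn": 0},
    {"x": -0.027, "y": 0.0166, "z": 0, "turn": 0},
    {"x": -0.027, "y": 0.0166, "z": 0, "turn": 0},
    {"x": -0.027, "y": 0.0166, "z": 0, "turn": 0},
    {"x": -0.0274, "y": 0.0166, "z": 0, "turn": 0}
  ]
}}

```text
time: 9.72
tcp_pos: [0.6713, -0.043, 0.1228]
orientation: [[-0.999, 0.039, -0.001], [0.039, 0.999, 0.0], [0.001, 0.0, -1.0]]
force: [0.4, -0.8, -0.5]
gripper_width: 0.0224
grip_force: 35.1
```

>>> {"api": "jog_arm", "payload": {
  "plan": [
    {"x": 0, "y": 0, "z": 0.02, "turn": 0},
    {"x": 0, "y": 0, "z": 0.02, "turn": 0},
    {"x": 0, "y": 0, "z": 0.02, "turn": 0},
    {"x": 0, "y": 0, "z": 0, "turn": 0},
    {"x": 0, "y": 0, "z": 0, "turn": 0},
    {"x": 0, "y": 0, "z": 0, "turn": 0}
  ]
}}

```text
time: 10.22
tcp_pos: [0.6708, -0.0443, 0.0645]
orientation: [[-0.999, 0.038, 0.0], [0.038, 0.999, -0.0], [-0.0, -0.0, -1.0]]
force: [-0.1, 0.5, -0.8]
gripper_width: 0.0228
grip_force: 35.1
```

Run:
```python
from h import *
goto(670.6,-44.5,-2.3)
```

```text
tcp [670.8 -44.3  64.5] yaw 177.83 t 10.22
turn 0.1 then x,y mm 0.2 -0.3
```

>>> {"api": "jog_arm", "payload": {
  "plan": [
    {"x": 0, "y": 0, "z": 0.016, "turn": 0},
    {"x": 0, "y": 0, "z": 0.012, "turn": 0},
    {"x": 0, "y": 0, "z": 0.0065, "turn": 0},
    {"x": 0, "y": 0, "z": 0, "turn": 0},
    {"x": 0, "y": 0, "z": 0, "turn": 0},
    {"x": 0, "y": 0, "z": 0, "turn": 0}
  ]
}}

```text
time: 10.72
tcp_pos: [0.671, -0.0443, 0.0302]
orientation: [[-0.999, 0.037, 0.001], [0.037, 0.999, -0.0], [-0.001, -0.0, -1.0]]
force: [0.7, 0.0, -0.9]
gripper_width: 0.0228
grip_force: 36.7
```

>>> {"api": "jog_arm", "payload": {
  "plan": [
    {"x": 0, "y": 0, "z": 0, "turn": 0},
    {"x": 0, "y": 0, "z": 0, "turn": 0},
    {"x": 0, "y": 0, "z": 0, "turn": 0}
  ],
  "jaw": 0.04
}}

```text
time: 10.97
tcp_pos: [0.6707, -0.0442, 0.0296]
orientation: [[-0.999, 0.037, 0.0], [0.037, 0.999, -0.0], [-0.0, -0.0, -1.0]]
force: [-0.9, 0.8, -0.0]
gripper_width: 0.0395
grip_force: 0.0
```

>>> {"api": "jog_arm", "payload": {
  "plan": [
    {"x": 0, "y": 0, "z": -0.02, "turn": 0},
    {"x": 0, "y": 0, "z": -0.035, "turn": 0},
    {"x": 0, "y": 0, "z": -0.035, "turn": 0},
    {"x": 0, "y": 0, "z": 0, "turn": 0},
    {"x": 0, "y": 0, "z": 0, "turn": 0},
    {"x": 0, "y": 0, "z": 0, "turn": 0}
  ],
  "jaw": 0.055
}}

```text
time: 11.47
tcp_pos: [0.6704, -0.0441, 0.1189]
orientation: [[-0.999, 0.037, -0.0], [0.037, 0.999, 0.0], [0.0, 0.0, -1.0]]
force: [0.0, 0.1, 0.3]
gripper_width: 0.0551
grip_force: 0.0
```

Run:
```python
from h import *
goto(512.2,78.8)
o,im=wrist("w5");whites(o,im,.017)
```

```text
tcp [670.4 -44.1 118.9] yaw 177.9 t 11.47
turn -0.0 then x,y mm 162.6 117.0
(463, 450) (array([875.3,  82.8]), 66.1, 32.2, 38.7)
(326, 250) (array([670.8, -43.8]), 68.9, 23.2, -1.7)
(430, 248) (array([672.3,  24.4]), 69.8, 24.1, -2.6)
(236, 31) (array([528.2, -93.6]), 33.5, 33.0, 83.0)
(502, 20) (array([518.5,  75.9]), 34.7, 28.3, -80.6)
```

View pics/w5.png

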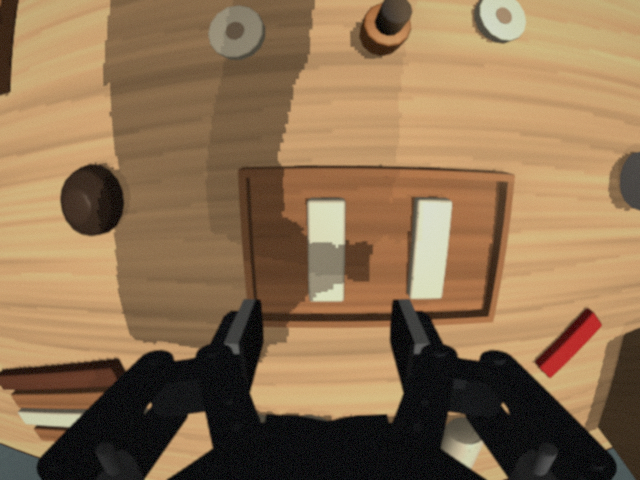

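Both scales lie flat and parallel in the tray, at (326,250) and (430,248), yaw −1.7° and −2.6° against the tray's −2.3°. Now disc_a.

>>> {"api": "jog_arm", "payload": {
  "plan": [
    {"x": 0.0271, "y": 0.0195, "z": 0, "turn": 0},
    {"x": 0.0271, "y": 0.0195, "z": 0, "turn": 0},
    {"x": 0.0271, "y": 0.0195, "z": 0, "turn": 0},
    {"x": 0.0271, "y": 0.0195, "z": 0, "turn": 0},
    {"x": 0.0271, "y": 0.0195, "z": 0, "turn": 0},
    {"x": 0.0271, "y": 0.0195, "z": 0, "turn": 0},
    {"x": 0, "y": 0, "z": 0, "turn": 0},
    {"x": 0, "y": 0, "z": 0.01, "turn": 0}
  ]
}}

```text
time: 12.18
tcp_pos: [0.5111, 0.0798, 0.1097]
orientation: [[-0.999, 0.035, 0.0], [0.035, 0.999, 0.0], [-0.0, 0.0, -1.0]]
force: [0.8, -0.4, 0.3]
gripper_width: 0.0544
grip_force: 0.0
```

>>> {"api": "jog_arm", "payload": {
  "plan": [
    {"x": 0, "y": 0, "z": 0.02, "turn": 0},
    {"x": 0, "y": 0, "z": 0, "turn": 0},
    {"x": 0, "y": 0, "z": 0, "turn": 0},
    {"x": 0, "y": 0, "z": 0, "turn": 0}
  ]
}}

```text
time: 12.52
tcp_pos: [0.5122, 0.0787, 0.0894]
orientation: [[-0.999, 0.037, -0.001], [0.037, 0.999, -0.0], [0.001, -0.0, -1.0]]
force: [0.9, 0.2, 0.1]
gripper_width: 0.0548
grip_force: 0.0
```

Run:
```python
from h import *
goto(512.2,78.8)
o,im=wrist("w6");whites(o,im,.012)
```

```text
tcp [512.2  78.7  89.4] yaw 177.9 t 12.52
turn -0.0 then x,y mm 0.0 0.1
(186, 444) (array([673.4, -45. ]), 67.7, 25.0, -2.2)
(82, 287) (array([525.4, -93.6]), 34.6, 34.3, -58.6)
(327, 264) (array([512. ,  79.3]), 34.7, 34.2, -2.1)
(613, 20) (array([347.5, 277.2]), 30.0, 21.0, 29.0)
```

>>> {"api": "jog_arm", "payload": {
  "plan": [
    {"x": 0, "y": 0, "z": 0.025, "turn": 0},
    {"x": 0, "y": 0, "z": 0.025, "turn": 0},
    {"x": 0, "y": 0, "z": 0.0125, "turn": 0},
    {"x": 0, "y": 0, "z": 0, "turn": 0},
    {"x": 0, "y": 0, "z": 0, "turn": 0}
  ]
}}

```text
time: 12.98
tcp_pos: [0.5124, 0.0787, 0.0272]
orientation: [[-0.999, 0.037, -0.0], [0.037, 0.999, 0.0], [0.0, 0.0, -1.0]]
force: [1.5, -0.2, -0.3]
gripper_width: 0.0552
grip_force: 0.0
```

>>> {"api": "jog_arm", "payload": {
  "plan": [
    {"x": 0, "y": 0, "z": 0, "turn": 0},
    {"x": 0, "y": 0, "z": 0, "turn": 0},
    {"x": 0, "y": 0, "z": 0, "turn": 0},
    {"x": 0, "y": 0, "z": 0, "turn": 0},
    {"x": 0, "y": 0, "z": 0, "turn": 0}
  ],
  "jaw": 0.02
}}

```text
time: 13.4
tcp_pos: [0.5132, 0.0787, 0.0283]
orientation: [[-0.999, 0.037, 0.002], [0.037, 0.999, -0.0], [-0.002, 0.0, -1.0]]
force: [-1.6, -0.3, 8.1]
gripper_width: 0.0327
grip_force: 33.9
```

>>> {"api": "jog_arm", "payload": {
  "plan": [
    {"x": 0, "y": 0, "z": -0.02, "turn": 0},
    {"x": 0, "y": 0, "z": -0.03, "turn": 0},
    {"x": 0, "y": 0, "z": -0.03, "turn": 0},
    {"x": 0, "y": 0, "z": -0.02, "turn": 0},
    {"x": 0, "y": 0, "z": 0, "turn": 0},
    {"x": 0, "y": 0, "z": 0, "turn": 0},
    {"x": 0, "y": 0, "z": 0, "turn": 0}
  ]
}}

```text
time: 13.98
tcp_pos: [0.5122, 0.0787, 0.1267]
orientation: [[-0.999, 0.037, 0.0], [0.037, 0.999, 0.0], [-0.0, 0.0, -1.0]]
force: [1.0, -0.1, -1.3]
gripper_width: 0.0321
grip_force: 34.7
```

Run:
```python
from h import *
goto(486,350)
```

```text
tcp [512.2  78.7 126.7] yaw 177.9 t 13.98
turn -0.0 then x,y mm 36.1 270.1
```

>>> {"api": "jog_arm", "payload": {
  "plan": [
    {"x": 0.0045, "y": 0.0338, "z": 0, "turn": 0},
    {"x": 0.0045, "y": 0.0338, "z": 0, "turn": 0},
    {"x": 0.0045, "y": 0.0338, "z": 0, "turn": 0},
    {"x": 0.0045, "y": 0.0338, "z": 0, "turn": 0},
    {"x": 0.0045, "y": 0.0338, "z": 0, "turn": 0},
    {"x": 0.0045, "y": 0.0338, "z": 0, "turn": 0},
    {"x": 0.0045, "y": 0.0338, "z": 0, "turn": 0},
    {"x": 0.0045, "y": 0.0335, "z": 0, "turn": 0}
  ]
}}

```text
time: 14.65
tcp_pos: [0.4853, 0.3515, 0.1256]
orientation: [[-0.999, 0.037, -0.002], [0.037, 0.999, -0.001], [0.002, -0.001, -1.0]]
force: [0.8, 0.3, -0.1]
gripper_width: 0.0324
grip_force: 34.8
```

>>> {"api": "jog_arm", "payload": {
  "plan": [
    {"x": 0, "y": 0, "z": 0.02, "turn": 0},
    {"x": 0, "y": 0, "z": 0.02, "turn": 0},
    {"x": 0, "y": 0, "z": 0.02, "turn": 0},
    {"x": 0, "y": 0, "z": 0, "turn": 0},
    {"x": 0, "y": 0, "z": 0, "turn": 0},
    {"x": 0, "y": 0, "z": 0, "turn": 0}
  ]
}}

```text
time: 15.15
tcp_pos: [0.4865, 0.35, 0.0673]
orientation: [[-0.999, 0.037, 0.0], [0.037, 0.999, 0.0], [-0.0, 0.0, -1.0]]
force: [-0.1, 0.5, -0.1]
gripper_width: 0.0325
grip_force: 34.9
```

Run:
```python
from h import *
goto(486,350)
o,im=wrist("w7")
```

```text
tcp [486.5 350.   67.3] yaw 177.89 t 15.15
turn -0.0 then x,y mm 0.5 0.0
```

View pics/w7.png

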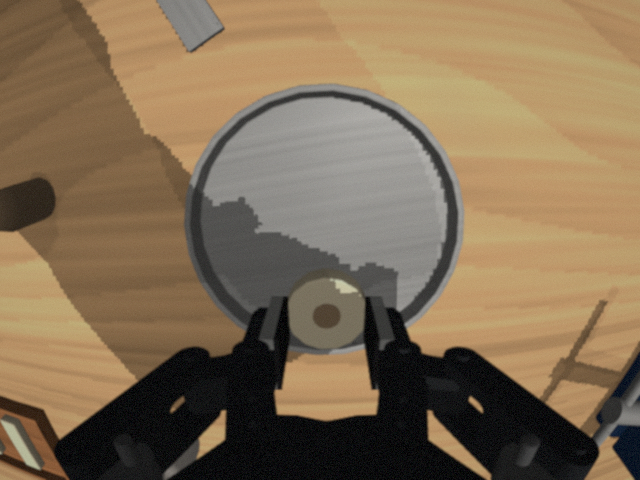

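The disc is held level at (327,312), over the far part of the dish (centre about (325,217)). Lowering.

>>> {"api": "jog_arm", "payload": {
  "plan": [
    {"x": 0, "y": 0, "z": 0.016, "turn": 0},
    {"x": 0, "y": 0, "z": 0.012, "turn": 0},
    {"x": 0, "y": 0, "z": 0.0055, "turn": 0},
    {"x": 0, "y": 0, "z": 0, "turn": 0},
    {"x": 0, "y": 0, "z": 0, "turn": 0},
    {"x": 0, "y": 0, "z": 0, "turn": 0}
  ]
}}

```text
time: 15.7
tcp_pos: [0.4866, 0.3501, 0.0341]
orientation: [[-0.999, 0.037, 0.001], [0.037, 0.999, 0.0], [-0.001, 0.0, -1.0]]
force: [-0.0, 0.7, -0.2]
gripper_width: 0.0324
grip_force: 44.1
```

>>> {"api": "jog_arm", "payload": {
  "plan": [
    {"x": 0, "y": 0, "z": 0, "turn": 0},
    {"x": 0, "y": 0, "z": 0, "turn": 0},
    {"x": 0, "y": 0, "z": 0, "turn": 0}
  ],
  "jaw": 0.046
}}

```text
time: 15.95
tcp_pos: [0.4863, 0.35, 0.0335]
orientation: [[-0.999, 0.037, 0.0], [0.037, 0.999, 0.0], [-0.0, 0.0, -1.0]]
force: [-0.2, 0.2, -0.3]
gripper_width: 0.0462
grip_force: 0.0
```

>>> {"api": "jog_arm", "payload": {
  "plan": [
    {"x": 0, "y": 0, "z": -0.02, "turn": 0},
    {"x": 0, "y": 0, "z": -0.035, "turn": 0},
    {"x": 0, "y": 0, "z": -0.035, "turn": 0},
    {"x": 0, "y": 0, "z": 0, "turn": 0},
    {"x": 0, "y": 0, "z": 0, "turn": 0},
    {"x": 0, "y": 0, "z": 0, "turn": 0}
  ],
  "jaw": 0.055
}}

```text
time: 16.45
tcp_pos: [0.4861, 0.3499, 0.1229]
orientation: [[-0.999, 0.037, -0.0], [0.037, 0.999, -0.0], [0.0, -0.0, -1.0]]
force: [-0.2, -0.1, -0.7]
gripper_width: 0.0553
grip_force: 0.0
```

Run:
```python
from h import *
goto(525,-95)
o,im=wrist("w8")
H,S,V=cv2.split(cv2.cvtColor(im,cv2.COLOR_BGR2HSV))
g=cv2.medianBlur(cv2.cvtColor(im,cv2.COLOR_BGR2GRAY),5)
for c in cv2.HoughCircles(g,cv2.HOUGH_GRADIENT,1,30,param1=100,param2=30,minRadius=15,maxRadius=130)[0][:6]:
    print(c,wcast(o,[c[:2]],.017).round(3))
```

```text
tcp [486.1 349.9 122.9] yaw 177.9 t 16.45
turn -0.0 then x,y mm -55.2 -443.1
[324.5 204.5 104.8] [[0.456 0.35  0.017]]
[325.5 246.5  27.3] [[0.484 0.35  0.017]]
[294.5 182.5  68.6] [[0.442 0.332 0.017]]
```

View pics/w8.png

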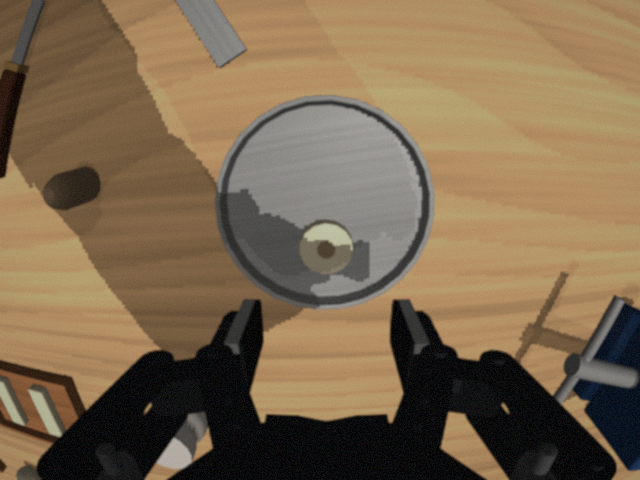

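disc_a lies flat in the dish at (325,247), world (484,350). Now disc_b.

>>> {"api": "jog_arm", "payload": {
  "plan": [
    {"x": -0.0046, "y": -0.0369, "z": 0, "turn": 0},
    {"x": -0.0046, "y": -0.0369, "z": 0, "turn": 0},
    {"x": -0.0046, "y": -0.0369, "z": 0, "turn": 0},
    {"x": -0.0046, "y": -0.0369, "z": 0, "turn": 0},
    {"x": -0.0046, "y": -0.0369, "z": 0, "turn": 0},
    {"x": -0.0046, "y": -0.0369, "z": 0, "turn": 0},
    {"x": -0.0046, "y": -0.0369, "z": 0, "turn": 0},
    {"x": -0.0046, "y": -0.0369, "z": 0, "turn": 0}
  ]
}}

```text
time: 17.17
tcp_pos: [0.5113, 0.0519, 0.1222]
orientation: [[-0.999, 0.037, -0.002], [0.037, 0.999, 0.0], [0.002, 0.0, -1.0]]
force: [0.8, 0.2, 0.0]
gripper_width: 0.0551
grip_force: 0.0
```

>>> {"api": "jog_arm", "payload": {
  "plan": [
    {"x": -0.0046, "y": -0.0369, "z": 0, "turn": 0},
    {"x": -0.0046, "y": -0.0369, "z": 0, "turn": 0},
    {"x": -0.0046, "y": -0.0369, "z": 0, "turn": 0},
    {"x": -0.0046, "y": -0.0369, "z": 0, "turn": 0},
    {"x": 0, "y": 0, "z": 0, "turn": 0},
    {"x": 0, "y": 0, "z": 0.015, "turn": 0},
    {"x": 0, "y": 0, "z": 0.015, "turn": 0},
    {"x": 0, "y": 0, "z": 0, "turn": 0}
  ]
}}

```text
time: 17.83
tcp_pos: [0.5233, -0.0942, 0.0901]
orientation: [[-0.999, 0.037, -0.005], [0.037, 0.999, 0.002], [0.005, 0.002, -1.0]]
force: [-1.4, -0.2, -0.5]
gripper_width: 0.0551
grip_force: 0.0
```

>>> {"api": "jog_arm", "payload": {
  "plan": [
    {"x": 0, "y": 0, "z": 0, "turn": 0},
    {"x": 0, "y": 0, "z": 0, "turn": 0}
  ]
}}

```text
time: 18.0
tcp_pos: [0.5251, -0.0944, 0.0934]
orientation: [[-0.999, 0.036, -0.001], [0.036, 0.999, 0.0], [0.001, 0.0, -1.0]]
force: [0.2, 0.0, -0.6]
gripper_width: 0.0551
grip_force: 0.0
```

Run:
```python
from h import *
goto(525,-95)
o,im=wrist("w9");whites(o,im,.012)
```

```text
tcp [525.1 -94.4  93.4] yaw 177.91 t 18.0
turn -0.0 then x,y mm 0.1 -0.6
(472, 439) (array([691.6,  26.3]), 42.8, 25.1, -2.4)
(324, 262) (array([524.9, -95.5]), 34.8, 34.0, 2.9)
```

Down to 27.5.

>>> {"api": "jog_arm", "payload": {
  "plan": [
    {"x": 0, "y": -0.0008, "z": 0.025, "turn": 0},
    {"x": 0, "y": 0, "z": 0.025, "turn": 0},
    {"x": 0, "y": 0, "z": 0.0155, "turn": 0},
    {"x": 0, "y": 0, "z": 0, "turn": 0},
    {"x": 0, "y": 0, "z": 0, "turn": 0}
  ]
}}

```text
time: 18.47
tcp_pos: [0.5251, -0.0952, 0.0281]
orientation: [[-0.999, 0.036, -0.001], [0.036, 0.999, 0.0], [0.001, 0.0, -1.0]]
force: [0.1, -0.8, 0.5]
gripper_width: 0.0549
grip_force: 0.0
```

>>> {"api": "jog_arm", "payload": {
  "plan": [
    {"x": 0, "y": 0, "z": 0, "turn": 0},
    {"x": 0, "y": 0, "z": 0, "turn": 0},
    {"x": 0, "y": 0, "z": 0, "turn": 0},
    {"x": 0, "y": 0, "z": 0, "turn": 0},
    {"x": 0, "y": 0, "z": 0, "turn": 0}
  ],
  "jaw": 0.02
}}

```text
time: 18.88
tcp_pos: [0.5277, -0.0947, 0.0312]
orientation: [[-0.999, 0.036, 0.007], [0.036, 0.999, 0.001], [-0.007, 0.001, -1.0]]
force: [-1.7, 13.5, 34.9]
gripper_width: 0.0234
grip_force: 38.8
```

>>> {"api": "jog_arm", "payload": {
  "plan": [
    {"x": 0, "y": 0, "z": -0.02, "turn": 0},
    {"x": 0, "y": 0, "z": -0.03, "turn": 0},
    {"x": 0, "y": 0, "z": -0.03, "turn": 0},
    {"x": 0, "y": 0, "z": -0.02, "turn": 0},
    {"x": 0, "y": 0, "z": 0, "turn": 0},
    {"x": 0, "y": 0, "z": 0, "turn": 0},
    {"x": 0, "y": 0, "z": 0, "turn": 0}
  ]
}}

```text
time: 19.47
tcp_pos: [0.5251, -0.0953, 0.1279]
orientation: [[-0.999, 0.037, 0.0], [0.037, 0.999, -0.0], [-0.0, -0.0, -1.0]]
force: [0.2, -0.4, 0.2]
gripper_width: 0.0198
grip_force: 0.0
```

Run:
```python
from h import *
goto(431,350)
```

```text
tcp [525.1 -95.3 127.9] yaw 177.9 t 19.47
turn -0.0 then x,y mm 110.3 441.6
```

The grip slipped: the tips were too high and rode over the disc. Looking again.

Run:
```python
from h import *
o,im=wrist("w10");whites(o,im,.012)
```

```text
(310, 242) (array([ 523. , -105.8]), 34.7, 33.9, -2.0)
```

View pics/w10.png

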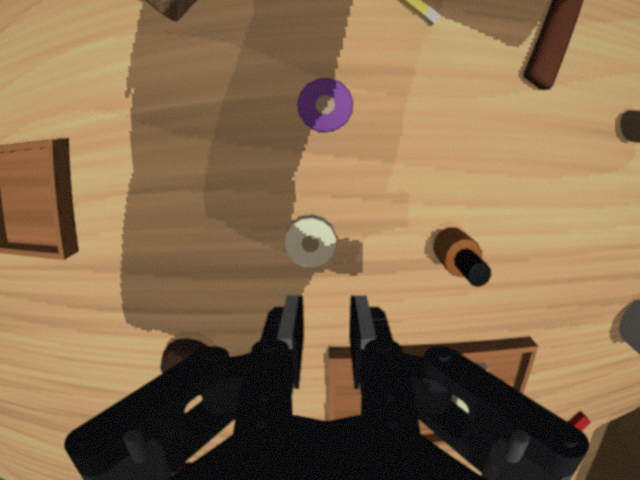

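disc_b is still flat, now at (310,242), i.e. world (523,−106). Re-grasping lower.

>>> {"api": "jog_arm", "payload": {
  "plan": [
    {"x": 0.0017, "y": -0.0106, "z": 0, "turn": 0},
    {"x": 0, "y": 0, "z": 0, "turn": 0},
    {"x": 0, "y": 0, "z": 0.03, "turn": 0},
    {"x": 0, "y": 0, "z": 0.03, "turn": 0},
    {"x": 0, "y": 0, "z": 0.03, "turn": 0},
    {"x": 0, "y": 0, "z": 0.0175, "turn": 0},
    {"x": 0, "y": 0, "z": 0, "turn": 0},
    {"x": 0, "y": 0, "z": 0, "turn": 0}
  ],
  "jaw": 0.055
}}

```text
time: 20.18
tcp_pos: [0.5225, -0.1059, 0.0199]
orientation: [[-0.999, 0.037, -0.002], [0.037, 0.999, 0.001], [0.002, 0.001, -1.0]]
force: [-0.5, 0.7, 0.5]
gripper_width: 0.0553
grip_force: 0.0
```

>>> {"api": "jog_arm", "payload": {
  "plan": [
    {"x": 0, "y": 0, "z": 0, "turn": 0},
    {"x": 0, "y": 0, "z": 0, "turn": 0},
    {"x": 0, "y": 0, "z": 0, "turn": 0},
    {"x": 0, "y": 0, "z": 0, "turn": 0},
    {"x": 0, "y": 0, "z": 0, "turn": 0}
  ],
  "jaw": 0.02
}}

```text
time: 20.6
tcp_pos: [0.5238, -0.1062, 0.0217]
orientation: [[-0.999, 0.037, 0.002], [0.037, 0.999, -0.001], [-0.002, -0.001, -1.0]]
force: [-1.8, -0.7, 6.9]
gripper_width: 0.0341
grip_force: 34.6
```

Width 34 mm with a good low grip (disc underside at TCP −21.7). Lifting.

>>> {"api": "jog_arm", "payload": {
  "plan": [
    {"x": 0, "y": 0, "z": -0.02, "turn": 0},
    {"x": 0, "y": 0, "z": -0.03, "turn": 0},
    {"x": 0, "y": 0, "z": -0.03, "turn": 0},
    {"x": 0, "y": 0, "z": -0.025, "turn": 0},
    {"x": 0, "y": 0, "z": 0, "turn": 0},
    {"x": 0, "y": 0, "z": 0, "turn": 0},
    {"x": 0, "y": 0, "z": 0, "turn": 0}
  ]
}}

```text
time: 21.18
tcp_pos: [0.5229, -0.1058, 0.1253]
orientation: [[-0.999, 0.037, 0.0], [0.037, 0.999, -0.0], [-0.0, -0.0, -1.0]]
force: [0.3, -0.1, -0.6]
gripper_width: 0.0341
grip_force: 35.0
```

Run:
```python
from h import *
goto(431,350)
```

```text
tcp [ 522.9 -105.8  125.3] yaw 177.9 t 21.18
turn -0.0 then x,y mm 108.6 452.2
```

>>> {"api": "jog_arm", "payload": {
  "plan": [
    {"x": 0.00835, "y": 0.0348, "z": 0, "turn": 0},
    {"x": 0.00835, "y": 0.0348, "z": 0, "turn": 0},
    {"x": 0.00835, "y": 0.0348, "z": 0, "turn": 0},
    {"x": 0.00835, "y": 0.0348, "z": 0, "turn": 0},
    {"x": 0.00835, "y": 0.0348, "z": 0, "turn": 0},
    {"x": 0.00835, "y": 0.0348, "z": 0, "turn": 0},
    {"x": 0.00835, "y": 0.0348, "z": 0, "turn": 0},
    {"x": 0.00835, "y": 0.0348, "z": 0, "turn": 0}
  ]
}}

```text
time: 21.85
tcp_pos: [0.4652, 0.1763, 0.1243]
orientation: [[-0.999, 0.037, -0.002], [0.037, 0.999, -0.0], [0.002, -0.0, -1.0]]
force: [0.5, -0.1, -0.1]
gripper_width: 0.0341
grip_force: 35.0
```

>>> {"api": "jog_arm", "payload": {
  "plan": [
    {"x": 0.00835, "y": 0.0348, "z": 0, "turn": 0},
    {"x": 0.00835, "y": 0.0348, "z": 0, "turn": 0},
    {"x": 0.00835, "y": 0.0348, "z": 0, "turn": 0},
    {"x": 0.00835, "y": 0.0348, "z": 0, "turn": 0},
    {"x": 0.00835, "y": 0.0348, "z": 0, "turn": 0},
    {"x": 0, "y": 0, "z": 0, "turn": 0},
    {"x": 0, "y": 0, "z": 0.02, "turn": 0},
    {"x": 0, "y": 0, "z": 0.02, "turn": 0}
  ]
}}

```text
time: 22.52
tcp_pos: [0.4309, 0.3508, 0.0843]
orientation: [[-0.999, 0.035, 0.0], [0.035, 0.999, 0.0], [-0.0, 0.0, -1.0]]
force: [-0.1, -0.8, -1.5]
gripper_width: 0.034
grip_force: 35.1
```

>>> {"api": "jog_arm", "payload": {
  "plan": [
    {"x": 0, "y": 0, "z": 0.02, "turn": 0},
    {"x": 0, "y": 0, "z": 0, "turn": 0},
    {"x": 0, "y": 0, "z": 0, "turn": 0},
    {"x": 0, "y": 0, "z": 0, "turn": 0}
  ]
}}

```text
time: 22.85
tcp_pos: [0.4313, 0.3501, 0.0658]
orientation: [[-0.999, 0.037, -0.0], [0.037, 0.999, -0.0], [0.0, -0.0, -1.0]]
force: [0.6, 0.0, -0.0]
gripper_width: 0.0341
grip_force: 35.1
```

>>> {"api": "jog_arm", "payload": {
  "plan": [
    {"x": 0, "y": 0, "z": 0.018, "turn": 0},
    {"x": 0, "y": 0, "z": 0.014, "turn": 0},
    {"x": 0, "y": 0, "z": 0.0068, "turn": 0},
    {"x": 0, "y": 0, "z": 0, "turn": 0},
    {"x": 0, "y": 0, "z": 0, "turn": 0},
    {"x": 0, "y": 0, "z": 0, "turn": 0}
  ]
}}

```text
time: 23.35
tcp_pos: [0.4317, 0.3505, 0.0275]
orientation: [[-0.999, 0.037, 0.001], [0.037, 0.999, 0.001], [-0.001, 0.001, -1.0]]
force: [0.1, 0.4, 0.0]
gripper_width: 0.0339
grip_force: 39.6
```

>>> {"api": "jog_arm", "payload": {
  "plan": [
    {"x": 0, "y": 0, "z": 0, "turn": 0},
    {"x": 0, "y": 0, "z": 0, "turn": 0},
    {"x": 0, "y": 0, "z": 0, "turn": 0}
  ],
  "jaw": 0.046
}}

```text
time: 23.6
tcp_pos: [0.4314, 0.3503, 0.0269]
orientation: [[-0.999, 0.037, 0.001], [0.037, 0.999, 0.0], [-0.001, 0.0, -1.0]]
force: [-0.4, -0.2, 1.0]
gripper_width: 0.0464
grip_force: 0.0
```

>>> {"api": "jog_arm", "payload": {
  "plan": [
    {"x": 0, "y": 0, "z": -0.02, "turn": 0},
    {"x": 0, "y": 0, "z": -0.035, "turn": 0},
    {"x": 0, "y": 0, "z": -0.035, "turn": 0},
    {"x": 0, "y": 0, "z": -0.01, "turn": 0},
    {"x": 0, "y": 0, "z": 0, "turn": 0},
    {"x": 0, "y": 0, "z": 0, "turn": 0},
    {"x": 0, "y": 0, "z": 0, "turn": 0}
  ],
  "jaw": 0.055
}}

```text
time: 24.18
tcp_pos: [0.4307, 0.3499, 0.1254]
orientation: [[-0.999, 0.037, -0.001], [0.037, 0.999, -0.001], [0.001, -0.001, -1.0]]
force: [0.5, -0.3, -1.0]
gripper_width: 0.0552
grip_force: 0.0
```

Run:
```python
from h import *
goto(432,167.5)
o,im=wrist("w11")
for n in("top","side"):
    p,d=vision.snapshot(n);P=cloud(n,d)
    b=(abs(P[...,0]-.432)<.03)&(abs(P[...,1]-.167)<.03)
    for lo,hi in((.01,.03),(.03,.06)):
        Q=P[b&(P[...,2]>lo)&(P[...,2]<hi)]
        if len(Q)>5: print(n,lo,(1000*Q.min(0)).round(),(1000*Q.max(0)).round(),len(Q))
```

```text
tcp [430.7 349.9 125.4] yaw 177.9 t 24.18
turn -0.0 then x,y mm -8.0 -182.2
top 0.01 [417. 152.  10.] [441. 166.  30.] 17
top 0.03 [417. 153.  30.] [442. 178.  53.] 135
side 0.01 [419. 161.  10.] [446. 183.  30.] 149
side 0.03 [421. 158.  30.] [445. 182.  50.] 190
```

View pics/w11.png

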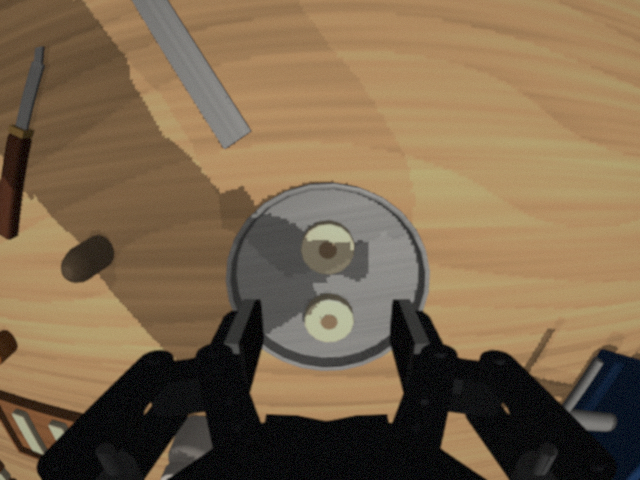

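Both discs lie flat and apart in the dish, at (327,248) and (328,320). Now the antler tip, seen at (87,258).

>>> {"api": "jog_arm", "payload": {
  "plan": [
    {"x": -0.0014, "y": -0.0363, "z": 0, "turn": 0},
    {"x": -0.0014, "y": -0.0363, "z": 0, "turn": 0},
    {"x": -0.0014, "y": -0.0363, "z": 0, "turn": 0},
    {"x": -0.0014, "y": -0.0363, "z": 0, "turn": 0},
    {"x": -0.0014, "y": -0.0363, "z": 0, "turn": 0},
    {"x": 0, "y": 0, "z": 0, "turn": 0},
    {"x": 0, "y": 0, "z": 0, "turn": 0},
    {"x": 0, "y": 0, "z": 0, "turn": 0}
  ]
}}

```text
time: 25.0
tcp_pos: [0.4315, 0.1687, 0.1262]
orientation: [[-0.999, 0.037, -0.001], [0.037, 0.999, 0.0], [0.001, 0.0, -1.0]]
force: [-0.3, 0.3, 0.4]
gripper_width: 0.055
grip_force: 0.0
```

Run:
```python
from h import *
o,im=wrist("w12");goto(431,168)
H,S,V=cv2.split(cv2.cvtColor(im,cv2.COLOR_BGR2HSV));print(np.c_[H[250,270:390:8],S[250,270:390:8],V[250,270:390:8]].tolist())
```

```text
tcp [431.5 169.2 126.2] yaw 177.92 t 25.05
turn -0.0 then x,y mm 0.5 -1.2
[[16, 116, 103], [16, 115, 104], [16, 122, 100], [14, 120, 98], [16, 110, 88], [19, 104, 59], [17, 84, 76], [18, 95, 75], [13, 99, 88], [16, 103, 67], [15, 116, 119], [16, 114, 123], [16, 113, 162], [16, 117, 187], [16, 116, 192]]
```

View pics/w12.png

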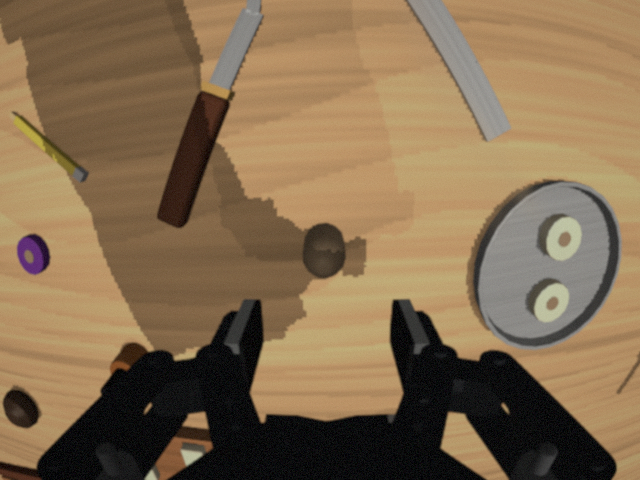

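Run:
```python
from h import *
o=readout.get_obs()
print((wcast(o,[(324,223),(324,262)],0)*1000).round(1),(wcast(o,[(324,278),(324,264)],.04)*1000).round(1),(wcast(o,[(303,248),(346,248)],.025)*1000).round(1))
```

```text
[[419.1 168.6  -0. ]
 [447.9 167.5   0. ]] [[443.3 167.8  40. ]
 [434.1 168.2  40. ]] [[428.5 154.9  25. ]
 [429.5 182.3  25. ]]
```

Antler centre (324,250), world about (432,168.5), within a millimetre of the TCP axis and standing upright. Descending.

>>> {"api": "jog_arm", "payload": {
  "plan": [
    {"x": 0, "y": 0, "z": 0.03, "turn": 0},
    {"x": 0, "y": 0, "z": 0.03, "turn": 0},
    {"x": 0, "y": 0, "z": 0.03, "turn": 0},
    {"x": 0, "y": 0, "z": 0.0135, "turn": 0},
    {"x": 0, "y": 0, "z": 0, "turn": 0},
    {"x": 0, "y": 0, "z": 0, "turn": 0}
  ]
}}

```text
time: 25.55
tcp_pos: [0.4311, 0.1694, 0.0227]
orientation: [[-0.999, 0.035, -0.002], [0.035, 0.999, -0.0], [0.001, -0.0, -1.0]]
force: [-0.4, -0.3, 0.6]
gripper_width: 0.0547
grip_force: 0.0
```

>>> {"api": "jog_arm", "payload": {
  "plan": [
    {"x": 0, "y": 0, "z": 0, "turn": 0},
    {"x": 0, "y": 0, "z": 0, "turn": 0},
    {"x": 0, "y": 0, "z": 0, "turn": 0},
    {"x": 0, "y": 0, "z": 0, "turn": 0},
    {"x": 0, "y": 0, "z": 0, "turn": 0}
  ],
  "jaw": 0.015
}}

```text
time: 25.97
tcp_pos: [0.4323, 0.169, 0.0242]
orientation: [[-0.999, 0.036, 0.002], [0.036, 0.999, 0.001], [-0.002, 0.001, -1.0]]
force: [-1.7, 1.4, 7.4]
gripper_width: 0.0261
grip_force: 34.0
```

>>> {"api": "jog_arm", "payload": {
  "plan": [
    {"x": 0, "y": 0, "z": -0.02, "turn": 0},
    {"x": 0, "y": 0, "z": -0.03, "turn": 0},
    {"x": 0, "y": 0, "z": -0.03, "turn": 0},
    {"x": 0, "y": 0, "z": -0.03, "turn": 0},
    {"x": 0, "y": 0, "z": 0, "turn": 0},
    {"x": 0, "y": 0, "z": 0, "turn": 0},
    {"x": 0, "y": 0, "z": 0, "turn": 0}
  ]
}}

```text
time: 26.55
tcp_pos: [0.4314, 0.1686, 0.1331]
orientation: [[-0.999, 0.037, 0.001], [0.037, 0.999, 0.0], [-0.001, 0.0, -1.0]]
force: [0.3, -0.0, -0.7]
gripper_width: 0.0264
grip_force: 35.1
```

Run:
```python
from h import *
goto(475,-347.5)
```

```text
tcp [431.4 168.6 133.1] yaw 177.9 t 26.55
turn -0.0 then x,y mm -62.4 -514.1
```

>>> {"api": "jog_arm", "payload": {
  "plan": [
    {"x": -0.0045, "y": -0.0367, "z": 0, "turn": 0},
    {"x": -0.0045, "y": -0.0367, "z": 0, "turn": 0},
    {"x": -0.0045, "y": -0.0367, "z": 0, "turn": 0},
    {"x": -0.0045, "y": -0.0367, "z": 0, "turn": 0},
    {"x": -0.0045, "y": -0.0367, "z": 0, "turn": 0},
    {"x": -0.0045, "y": -0.0367, "z": 0, "turn": 0},
    {"x": -0.0045, "y": -0.0367, "z": 0, "turn": 0},
    {"x": -0.0045, "y": -0.0367, "z": 0, "turn": 0}
  ]
}}

```text
time: 27.22
tcp_pos: [0.4559, -0.1278, 0.1321]
orientation: [[-0.999, 0.037, -0.002], [0.037, 0.999, 0.001], [0.002, 0.001, -1.0]]
force: [0.9, 0.7, -0.7]
gripper_width: 0.0263
grip_force: 35.1
```

>>> {"api": "jog_arm", "payload": {
  "plan": [
    {"x": -0.0045, "y": -0.0367, "z": 0, "turn": 0},
    {"x": -0.0045, "y": -0.0367, "z": 0, "turn": 0},
    {"x": -0.0045, "y": -0.0367, "z": 0, "turn": 0},
    {"x": -0.0045, "y": -0.0367, "z": 0, "turn": 0},
    {"x": -0.0045, "y": -0.0367, "z": 0, "turn": 0},
    {"x": -0.0045, "y": -0.0367, "z": 0, "turn": 0},
    {"x": 0, "y": 0, "z": 0, "turn": 0},
    {"x": 0, "y": 0, "z": 0.02, "turn": 0}
  ]
}}

```text
time: 27.88
tcp_pos: [0.4763, -0.35, 0.1138]
orientation: [[-0.999, 0.039, 0.002], [0.039, 0.999, -0.002], [-0.002, -0.002, -1.0]]
force: [0.4, -0.2, -0.6]
gripper_width: 0.0265
grip_force: 35.1
```

>>> {"api": "jog_arm", "payload": {
  "plan": [
    {"x": 0, "y": 0, "z": 0.02, "turn": 0},
    {"x": 0, "y": 0, "z": 0.02, "turn": 0},
    {"x": 0, "y": 0, "z": 0, "turn": 0},
    {"x": 0, "y": 0, "z": 0, "turn": 0},
    {"x": 0, "y": 0, "z": 0, "turn": 0}
  ]
}}

```text
time: 28.3
tcp_pos: [0.4758, -0.3472, 0.0735]
orientation: [[-0.999, 0.037, 0.0], [0.037, 0.999, 0.0], [-0.0, 0.0, -1.0]]
force: [-0.2, -0.4, 0.0]
gripper_width: 0.0262
grip_force: 35.1
```

Run:
```python
from h import *
goto(475,-347.5)
o,im=wrist("w13")
```

```text
tcp [ 475.8 -347.2   73.5] yaw 177.91 t 28.3
turn -0.0 then x,y mm 0.8 -0.3
```

View pics/w13.png

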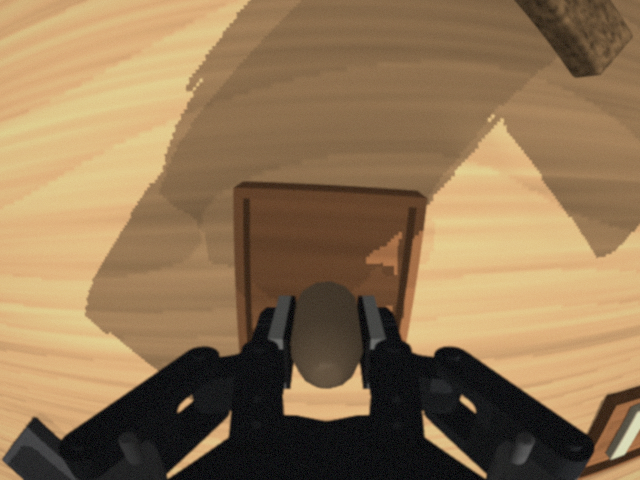

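The antler tip is held upright (325,335) over the square tray (235–425, 185–350). Lowering and releasing.

>>> {"api": "jog_arm", "payload": {
  "plan": [
    {"x": 0, "y": 0, "z": 0.02, "turn": 0},
    {"x": 0, "y": 0, "z": 0.015, "turn": 0},
    {"x": 0, "y": 0, "z": 0.006, "turn": 0},
    {"x": 0, "y": 0, "z": 0.0035, "turn": 0},
    {"x": 0, "y": 0, "z": 0, "turn": 0},
    {"x": 0, "y": 0, "z": 0, "turn": 0},
    {"x": 0, "y": 0, "z": 0, "turn": 0}
  ]
}}

```text
time: 28.93
tcp_pos: [0.4761, -0.3476, 0.0294]
orientation: [[-0.999, 0.037, 0.001], [0.037, 0.999, -0.001], [-0.001, -0.001, -1.0]]
force: [-0.2, 0.2, -0.9]
gripper_width: 0.0262
grip_force: 35.5
```

>>> {"api": "jog_arm", "payload": {
  "plan": [
    {"x": 0, "y": 0, "z": 0, "turn": 0},
    {"x": 0, "y": 0, "z": 0, "turn": 0},
    {"x": 0, "y": 0, "z": 0, "turn": 0},
    {"x": 0, "y": 0, "z": 0, "turn": 0}
  ],
  "jaw": 0.042
}}

```text
time: 29.27
tcp_pos: [0.4757, -0.3472, 0.0286]
orientation: [[-0.999, 0.037, 0.0], [0.037, 0.999, -0.0], [-0.0, -0.0, -1.0]]
force: [0.2, -0.5, -0.1]
gripper_width: 0.042
grip_force: 0.0
```

>>> {"api": "jog_arm", "payload": {
  "plan": [
    {"x": 0, "y": 0, "z": -0.01, "turn": 0},
    {"x": 0, "y": 0, "z": -0.025, "turn": 0},
    {"x": 0, "y": 0, "z": -0.035, "turn": 0},
    {"x": 0, "y": 0, "z": -0.035, "turn": 0},
    {"x": 0, "y": 0, "z": -0.03, "turn": 0},
    {"x": 0, "y": 0, "z": 0, "turn": 0},
    {"x": 0, "y": 0, "z": 0, "turn": 0}
  ]
}}

```text
time: 29.85
tcp_pos: [0.4762, -0.3478, 0.1657]
orientation: [[-0.999, 0.037, 0.003], [0.037, 0.999, -0.002], [-0.003, -0.002, -1.0]]
force: [0.6, 0.0, -1.0]
gripper_width: 0.0419
grip_force: 0.0
```

>>> {"api": "jog_arm", "payload": {
  "plan": [
    {"x": 0.03, "y": 0, "z": -0.02, "turn": 0},
    {"x": 0.03, "y": 0, "z": -0.02, "turn": 0},
    {"x": 0, "y": 0, "z": 0, "turn": 0},
    {"x": 0, "y": 0, "z": 0, "turn": 0},
    {"x": 0, "y": 0, "z": 0, "turn": 0}
  ]
}}

```text
time: 30.27
tcp_pos: [0.4156, -0.3448, 0.2027]
orientation: [[-0.999, 0.037, -0.001], [0.037, 0.999, 0.001], [0.001, 0.001, -1.0]]
force: [0.1, 0.5, -0.8]
gripper_width: 0.042
grip_force: 0.0
```

Run:
```python
from h import *
for n in("side","top"):
    p,d=vision.snapshot(n);cv2.imwrite(f"pics/{n}1.png",p[:,:,::-1])
    P=cloud(n,d)
    for nm,(x,y) in dict(ant=(.476,-.347),varn=(.531,-.003),jar=(.62,.223)).items():
        Q=P[(abs(P[...,0]-x)<.03)&(abs(P[...,1]-y)<.03)&(P[...,2]>.027)&(P[...,2]<.1)]
        if len(Q): print(n,nm,(1000*Q.mean(0)).round(),"h",round(1000*Q[:,2].max()),len(Q))
```

```text
side ant [ 478. -338.   40.] h 54 118
side varn [533.   1.  42.] h 60 199
side jar [627. 234.  59.] h 77 1280
top ant [ 474. -344.   46.] h 56 151
top varn [529.  -5.  42.] h 64 133
top jar [617. 218.  66.] h 80 537
```

View pics/side1.png

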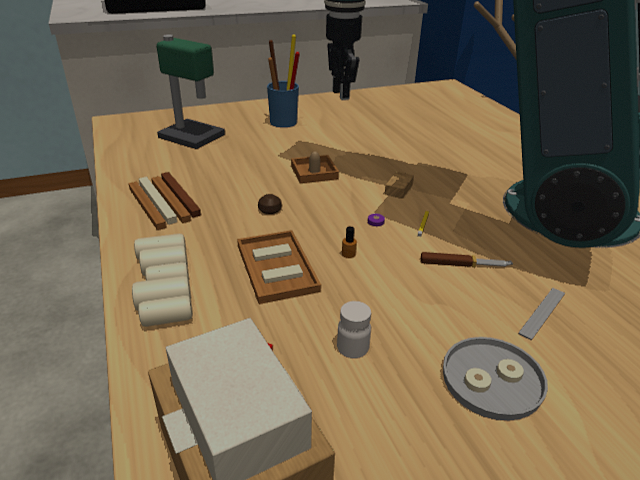

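The side view shows both scales in the long tray at (272,252) and (282,272), and the discs in the dish at (478,380) and (510,370). The antler tip stands in the square tray at (315,160), with the bottle (349,242) and jar (354,330) unmoved. The arm is clear, so I am handing in.

```bash
python3 -c "
from rig import manip
print(manip.finish_job())"
```

```text
the job is handed in; nothing more can be done
None
```

The job is handed in at about 30 s of the 112 s: all five blanks are sorted as asked, with the bottle and jar still standing where they were; one disc slipped from a first grasp and was picked up again.

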